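Put the coin rolls away in their pots

TASK

The household cash has been counted: stand each of the three paper-wrapped coin rolls upright in the round wooden pot of its size, the thickest roll in the widest pot, the middle one in the medium pot and the slimmest in the smallest pot. Put them away one at a time in that order, thickest first and slimmest last. Leave the glue stick, the mug and the calculator where they are.

Things in the scene. Friction and masses are not known exactly. Their poses are not given: they have to be found in the camera images.
- roll_thick: Coin roll: an upright cylinder wrapped in white paper with a coin showing on top, 40 mm across and 50 mm tall (wrapper about 40 mm wide at every height, same grip all round). Origin at the centre of its underside, z up along its axis. Loose, standing on the table; the thickest and shortest of the three, about 0.26 kg.
- roll_middle: Coin roll: an upright cylinder wrapped in white paper with a coin showing on top, 30 mm across and 60 mm tall (wrapper about 30 mm wide at every height, same grip all round). Origin at the centre of its underside, z up along its axis. Loose, standing on the table; the middle one of the three, about 0.22 kg.
- roll_slim: Coin roll: an upright cylinder wrapped in white paper with a coin showing on top, 20 mm across and 70 mm tall (wrapper about 20 mm wide at every height, same grip all round). Origin at the centre of its underside, z up along its axis. Loose, standing on the table; the slimmest and tallest of the three, about 0.12 kg.
- pot_large: Coin pot: shallow round dark-wood dish, fixed to the table, open on top. Well 66 mm across inside, 78 mm across outside, rim 14 mm high, inner floor 4 mm above the table, wall 6 mm. Origin at the centre of its underside (table level), z up. The widest of the three pots, for the thickest roll.
- pot_medium: Coin pot: shallow round dark-wood dish, fixed to the table, open on top. Well 52 mm across inside, 64 mm across outside, rim 14 mm high, inner floor 4 mm above the table, wall 6 mm. Origin at the centre of its underside (table level), z up. The medium pot, for the middle roll.
- pot_small: Coin pot: shallow round dark-wood dish, fixed to the table, open on top. Well 38 mm across inside, 50 mm across outside, rim 14 mm high, inner floor 4 mm above the table, wall 6 mm. Origin at the centre of its underside (table level), z up. The smallest pot, for the slimmest roll.
- glue_stick: Glue stick standing on end, not a coin roll: white and yellow barrel with a black cap, 30 mm across, 88 mm tall, light (40 g) and easily knocked over. Origin at the centre of its underside. To be left alone.
- mug: White china mug, 80 mm across the rim, 92 mm tall, with a handle that stands out about 35 mm to its own +y. Origin at the centre of its underside. To be left alone.
- calculator: Blue desk calculator lying flat, 165 mm along its x, 115 mm along its y, 26 mm high over the keys. Origin at the centre of its underside. To be left alone.

How it is judged:
By the outcome, as a careful person would: the job done as asked, in the order asked, and still so for the second after the job is handed in, with the robot touching nothing.
It also fails if it takes over 77 s, if anything falls off the work surface, if the arm or the gripper's body presses on something with over 40 N, if the wrist force passes 120 N, or if a joint passes its speed limit or range.

ROBOT

A 6-joint arm with a two-finger parallel gripper is mounted at the origin on the work surface. World frame = base frame: x ahead of the robot, y to its left, z up, the work surface at z = 0. Lengths are in mm, angles in degrees, forces in N, time in s.
With the tool pointing down it reaches from about 300 to 850 mm from the base axis. Payload 4.2 kg.
Tool frame: the origin (TCP) lies midway between the tips of the shut fingers; the grasp point (between the pads) lies 19 mm behind it (pinch_z is the distance from the TCP to the grasp point, in mm); z points along the fingers, y is the line along which they close (so a half turn about z gives the same grasp; the last joint's range is limited). The gripper opens to 91 mm and grips with 3 to 60 N. Pads are 32 mm wide; open, the fingers measure 118 mm over their backs; the gripper's body (76 mm by 178 mm) begins 60 mm behind the grasp point.
Start: joints at [-77.464, 18.312, 89.639, -0, 72.044, -1.146], TCP at [136.011, -558.699, 213.976] pointing down, gripper open.
Joint ranges: [-177.97, 177.97], [-48.28, 115.42], [12.27, 149.76], [-77.06, 257.06], [2.81, 150.46], [-146.56, 146.56]. Speed limits (degrees/s): [147.25, 147.25, 180, 180, 180, 180].

INTERFACE

Orientations are given as [roll, pitch, yaw] about the fixed x, y, z axes, in that order (R = Rz(yaw) Ry(pitch) Rx(roll)).
In Python, from workcell import * gives the robot as it stands.
- The arm moves only by the tool step_arm, never from a script. Its argument "steps" is a list of rows, each a list of 7 numbers: the turn, a rotation vector about the tool's x, y, z in degrees, then the shift along the tool's x, y, z in mm, then the opening, from 0 (shut) to 1 (fully open). In form: [[rx, ry, rz, x, y, z, hand], ...]. A call has exactly 8 rows; each row shifts and turns the commanded pose from where the row before left it, along the tool's axes as they then stand; what a row does not reach is not made up. A row lasts 1/8 s, in which the tool goes at most 62.5 mm and 10.7 degrees, less where a joint would pass 70% of its speed; a pose out of reach is approached as far as the arm can. A call is refused whole if a number of a shift passes 62.5 or a number of a turn 10.7, either way. A call with a gripper value outside its range is refused whole. The fingers move at their own pace and stop on an object; "force" is the grip in N (left out, the last holds). Time passes only in rows, so rows that do not move let the fingers close, or fill a call up. It gives the time, the measured TCP pose, the force, the opening and the grip force at its end, in the units of the state.
- state(): the state, without advancing time (a new reading comes with each control period).
- grab_frame(name): name is "side" or "top" or "wrist"; returns a dict with "image" (400x640x3 uint8, blue, green, red), "fovy" (degrees; the focal length in pixels is half the picture's height over the tangent of half this angle, whatever the lens; pixels are square), "cx", "cy" (the principal point, pixels), "dist" ([k1, k2, p1, p2, k3] as OpenCV has them; the pictures are not rectified), "origin" and "rotation" of the camera in the world; the wrist camera has in their place "tool_from_camera" (4x4, takes a point from camera to tool coordinates, whose origin is the TCP and whose axes are the flange's). Camera axes: x right, y down, z forward; pixel columns grow to the right and rows downward; lengths in mm; the calibration is good to about 2 mm. A picture is of the moment at which its call begins: read the wrist's pose just before it. There is no depth.
- job_done(): hands the job in; it is judged then, once.
The state is a dict: "time_s": time; "qpos": joint angles; "qvel": joint speeds; "effort": joint torques, N m; "ee_pos": TCP position; "ee_rot": TCP orientation; "force": force on the tool from outside, world axes, zero at the start; "torque": the same for the moment, N m; "gripper_width": finger opening in mm; "gripper_force": force on a finger pad.
Only numpy, scipy, OpenCV 4.12 (cv2) and the standard library are available. Lean on these libraries where they do the work, as an engineer would, in place of code of your own. Each camera call takes 0.05 s, during which the arm holds its last target. There are 200 camera calls.

## Working session

There is one attempt and no reset: what is moved stays moved. The work goes in short steps, Python scripts to look and compute and a tool call to move; the robot and the scene stay as the last step left them, time stands still between calls to the robot, and variables do not carry over. Pictures are saved under pics/ and viewed, at most 14 in all, crops included, and the job is handed in when it is done.

Besides the shell and the picture viewer there is one more tool, called after "Call:" by a JSON object that holds its "api" and its "payload", one argument or row to a line. step_arm: Moves the arm, as the interface text tells. Its arguments: {"type":"object","properties":{"steps":{"type":"array","items":{"type":"array","items":{"type":"number"}}},"force":{"type":"number"}},"required":["steps"]}

```bash
ls; mkdir -p pics; python3 - <<'E'
from workcell import *
import cv2
s=state();print(s)
for n in("top","side"):
    f=grab_frame(n);cv2.imwrite(f"pics/{n}0.png",f["image"]);print({k:v for k,v in f.items() if k!="image"})
E
```

```text
pics
{'time_s': 0.0, 'qpos': array([-7.74646278e+01,  1.83520152e+01,  8.97077221e+01, -6.01752722e-04,
        7.20460400e+01, -1.14786485e+00]), 'qvel': array([-0.05975801, -0.00458021,  0.03692852,  0.03771993, -0.0447654 ,
       -0.05129366]), 'effort': array([ 6.78480192e-04, -4.12463343e+01, -2.31976962e+01,  7.28923618e-02,
        4.57210641e-02, -1.62722918e-04]), 'ee_pos': array([ 135.88188884, -558.16823255,  213.10764438]), 'ee_rot': array([-1.79894232e+02, -1.54700920e-03,  1.36834217e+01]), 'force': array([ 0.44003894, -0.65142562, -0.04537718]), 'torque': array([-0.00710719,  0.02936444, -0.04380932]), 'gripper_force': 0.0, 'gripper_width': 91.26293949653463}
{'fovy': 53.16906054498329, 'cx': 318.48839170250517, 'cy': 199.85368962181633, 'dist': array([-0.09726696,  0.        ,  0.        ,  0.        ,  0.        ]), 'origin': array([ 390.2425665 ,  -14.11514157, 1254.31451577]), 'rotation': array([-172.64645484,   -1.18357437,  -89.72878446])}
{'fovy': 55.05737921398899, 'cx': 319.84354607280375, 'cy': 199.71095222071514, 'dist': array([-0.02295657,  0.        ,  0.        ,  0.        ,  0.        ]), 'origin': array([124.84607436, 595.41434834, 611.58844705]), 'rotation': array([-127.79277041,   -0.73886194, -145.12557297])}
```

View pics/top0.png

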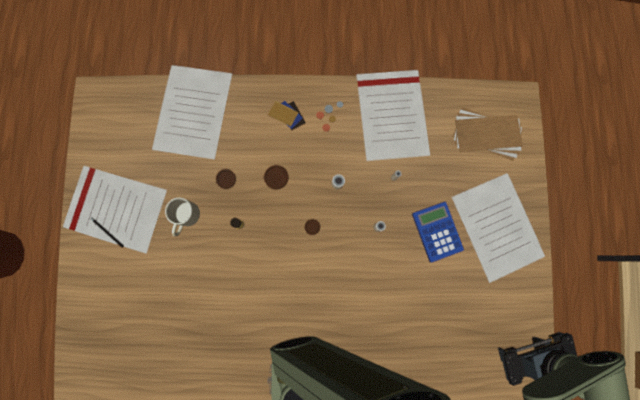

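View pics/side0.png

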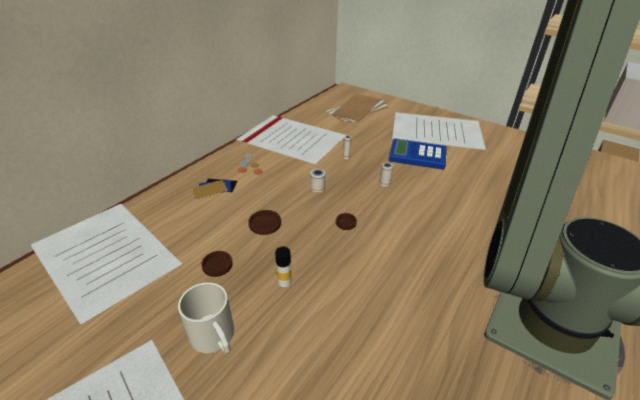

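Top view: rolls are thick (338,181), middle (380,226) and slim (396,175). Pots are large (276,177), medium (226,179) and small (312,227). The glue stick is at (237,223), the mug at (179,212) and the calculator at (437,232). The side view agrees: rolls at (318,180), (386,175), (347,147).

```bash
cat >h.py <<'E'
from workcell import *
import cv2,numpy as np
from scipy.spatial.transform import Rotation as R
def cam(f,s=None):
    if "origin" in f: return np.array(f["origin"]),R.from_euler('xyz',f["rotation"],degrees=True).as_matrix()
    T=np.array(f["tool_from_camera"]);Rt=R.from_euler('xyz',s["ee_rot"],degrees=True).as_matrix()
    return s["ee_pos"]+Rt@T[:3,3],Rt@T[:3,:3]
def K(f):
    h=f["image"].shape[0];F=h/2/np.tan(np.radians(f["fovy"]/2))
    return np.array([[F,0,f["cx"]],[0,F,f["cy"]],[0,0,1]])
def ray(f,u,v,z,s=None):
    o,r=cam(f,s);p=cv2.undistortPoints(np.array([[[u,v]]],float),K(f),f["dist"])[0,0]
    d=r@np.array([p[0],p[1],1]);return o+d*(z-o[2])/d[2]
def blobs(m,amin=8):
    n,l,st,c=cv2.connectedComponentsWithStats(m.astype(np.uint8)*255)
    return [(c[i].round(2),st[i]) for i in range(1,n) if st[i][4]>=amin]
E
python3 - <<'E'
from h import *
f=grab_frame("top");im=f["image"].astype(int);hsv=cv2.cvtColor(f["image"],cv2.COLOR_BGR2HSV)
B,S=hsv[...,2],hsv[...,1]
dark=(B<90);
roi=np.zeros(B.shape,bool);roi[160:240,200:330]=1
for c,st in blobs(dark&roi,40):print("dark",c,st,ray(f,*c,14)[:2].round(1))
roi[:]=0;roi[165:240,325:405]=1
for c,st in blobs(((S<70))&roi):print("grey",c,st,[ray(f,*c,z)[:2].round(1) for z in(50,60,70)])
for p in [(237,223,88),(179,212,92),(437,232,26)]:print(ray(f,*p))
cv2.imwrite("pics/t1.png",cv2.resize(f["image"][150:250,200:410],None,fx=3.8,fy=3.8,interpolation=cv2.INTER_CUBIC))
E
```

```text
dark [275.93 176.84] [264 165  25  24 443] [622.6  95.5]
dark [225.56 178.61] [216 169  20  20 299] [615.8 254.5]
dark [235.91 222.68] [230 218  13  10  94] [477.  217.3]
dark [311.88 226.63] [305 220  15  15 179] [466.5 -18.9]
grey [396.32 174.43] [392 170  10  10  60] [array([ 626.8, -278.4]), array([ 624.8, -276.2]), array([ 622.9, -274. ])]
grey [337.92 180.76] [332 174  13  15 150] [array([605.2, -97.5]), array([603.4, -96.8]), array([601.6, -96.1])]
grey [379.89 225.78] [374 221  12  10  96] [array([ 467.9, -224.8]), array([ 467.3, -223.1]), array([ 466.7, -221.3])]
[470.95406074 200.31071958  88.        ]
[501.39801707 372.03578338  92.        ]
[ 450.66046846 -408.52446823   26.        ]
```

View pics/t1.png

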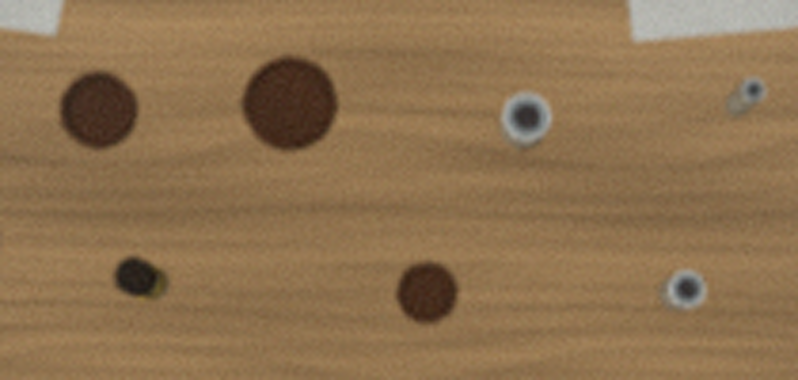

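Call:
{"api": "step_arm", "payload": {
  "steps": [
    [0,0,6.85,0,0,0,1],
    [0,0,6.85,0,0,0,1],
    [0,0,0,36,-36,0,1],
    [0,0,0,36,-36,0,1],
    [0,0,0,36,-36,0,1],
    [0,0,0,36,-36,0,1],
    [0,0,0,36,-36,0,1],
    [0,0,0,36,-36,0,1]
  ],
  "force": 25
}}

```text
time_s: 1.15
ee_pos: [353.0, -341.4, 213.8]
ee_rot: [180.0, 0.0, -0.0]
force: [0.3, 1.2, 0.0]
gripper_width: 91.2
gripper_force: 0.0
```

Call:
{"api": "step_arm", "payload": {
  "steps": [
    [0,0,0,31,-31,0,1],
    [0,0,0,31,-31,0,1],
    [0,0,0,31,-31,0,1],
    [0,0,0,31,-31,0,1],
    [0,0,0,31,-31,0,1],
    [0,0,0,31,-31,0,1],
    [0,0,0,31,-31,0,1],
    [0,0,0,0,0,0,1]
  ]
}}

```text
time_s: 2.15
ee_pos: [570.6, -123.8, 213.2]
ee_rot: [-180.0, 0.0, 0.2]
force: [-0.1, -0.6, 0.6]
gripper_width: 91.5
gripper_force: 0.0
```

```bash
python3 - <<'E'
from h import *
s=state();f=grab_frame("wrist");print(s["ee_pos"].round(1),s["ee_rot"].round(2),s["time_s"]);print(np.array(f["tool_from_camera"]).round(3),f["fovy"])
cv2.imwrite("pics/w1.png",f["image"])
E
```

```text
[ 570.6 -123.8  213.2] [-1.7997e+02  2.0000e-02  1.8000e-01] 2.15
[[ 0.00000e+00 -9.67000e-01 -2.55000e-01  7.21680e+01]
 [ 1.00000e+00  0.00000e+00  1.00000e-03 -6.65000e-01]
 [-0.00000e+00 -2.55000e-01  9.67000e-01 -1.71949e+02]
 [ 0.00000e+00  0.00000e+00  0.00000e+00  1.00000e+00]] 71.71294054113247
```

View pics/w1.png

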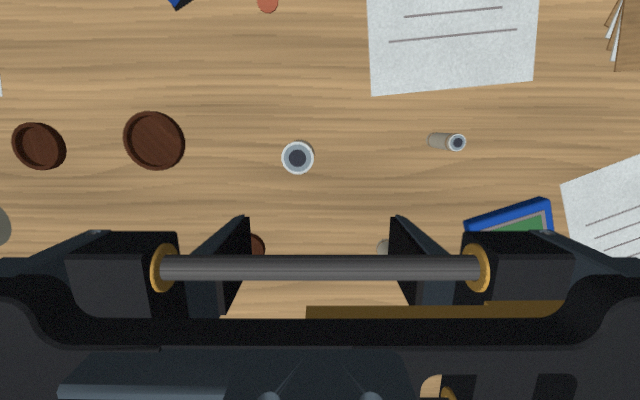

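The wrist view shows the thick roll's top at (297,157), the large pot at (154,140), the medium pot at (39,146) and the slim roll's top at (457,142).

```bash
python3 - <<'E'
from h import *
f=dict(grab_frame("wrist"));s=state()
hsv=cv2.cvtColor(f["image"],cv2.COLOR_BGR2HSV);V,S=hsv[...,2],hsv[...,1]
def fit(m,x0,x1,y0,y1,z):
    q=np.zeros(m.shape,np.uint8);q[y0:y1,x0:x1]=m[y0:y1,x0:x1]*255
    c=max(cv2.findContours(q,0,1)[0],key=cv2.contourArea);e=cv2.fitEllipse(cv2.convexHull(c))
    print(np.round(e[0],1),np.round(e[1],1),ray(f,*e[0],z,s)[:2].round(1))
w=S<60
fit(w,270,330,130,190,50);fit((V<120)&w,270,330,130,180,50);fit((V<120)&(S<80),445,470,130,155,70)
p=V<105
fit(p,110,200,100,185,14);fit(p,5,75,115,180,14)
for u,v,z in[(297.5,157.5,50),(457,142.5,70)]:print(ray(f,u,v,z,s).round(1))
E
```

```text
[296.5 155.9] [33.4 34.7] [607.4 -97.6]
[295.8 156.7] [17.1 17.5] [606.4 -96.8]
[456.4 140.8] [8.8 9.6] [ 626.5 -278.5]
[152.5 139.3] [56.8 65. ] [625.5  94.7]
[ 37.1 144.9] [45.5 57.7] [618.8 251.8]
[605.4 -98.9  50. ]
[ 624.6 -279.5   70. ]
```

Call:
{"api": "step_arm", "payload": {
  "steps": [
    [0,0,0,35.6,-26.3,0,1],
    [0,0,0,0,0,36,1],
    [0,0,0,0,0,36,1],
    [0,0,0,0,0,36,1],
    [0,0,0,0,0,36,1],
    [0,0,0,0,0,30,1],
    [0,0,0,0,0,23,1],
    [0,0,0,0,0,0,1]
  ]
}}

```text
time_s: 3.25
ee_pos: [602.5, -100.4, 15.4]
ee_rot: [-180.0, 0.3, -0.1]
force: [0.4, -0.4, 0.1]
gripper_width: 91.1
gripper_force: 0.0
```

Call:
{"api": "step_arm", "payload": {
  "steps": [
    [0,0,0,0,0,0,0.38],
    [0,0,0,0,0,0,0.3],
    [0,0,0,0,0,0,0.3],
    [0,0,0,0,0,0,0.3],
    [0,0,0,0,0,0,0.3],
    [0,0,0,0,0,0,0.3],
    [0,0,0,0,0,0,0.3],
    [0,0,0,0,0,0,0.3]
  ],
  "force": 25
}}

```text
time_s: 4.25
ee_pos: [604.8, -99.1, 17.1]
ee_rot: [-180.0, -0.0, -0.0]
force: [-0.4, 3.3, 2.7]
gripper_width: 39.3
gripper_force: 25.0
```

Call:
{"api": "step_arm", "payload": {
  "steps": [
    [0,0,0,0,0,-15,0.3],
    [0,0,0,0,0,-30,0.3],
    [0,0,0,3,-30,-10,0.3],
    [0,0,0,4,-40,0,0.3],
    [0,0,0,4,-40,0,0.3],
    [0,0,0,4,-40,0,0.3],
    [0,0,0,3,-30,0,0.3],
    [0,0,0,1,-14,0,0.3]
  ]
}}

```text
time_s: 5.25
ee_pos: [623.9, 95.4, 72.2]
ee_rot: [180.0, -0.0, 0.1]
force: [0.3, -0.8, -2.0]
gripper_width: 39.6
gripper_force: 25.0
```

```bash
python3 - <<'E'
from h import *
s=state();f=grab_frame("wrist");print(s["ee_pos"].round(1),s["gripper_width"])
g=grab_frame("side");a=cv2.resize(g["image"][130:330,120:440],(640,400))
cv2.imwrite("pics/w2.png",cv2.resize(np.hstack([f["image"],a]),(800,250),interpolation=cv2.INTER_AREA))
E
```

```text
[623.9  95.4  72.2] 39.57336008995798
```

View pics/w2.png

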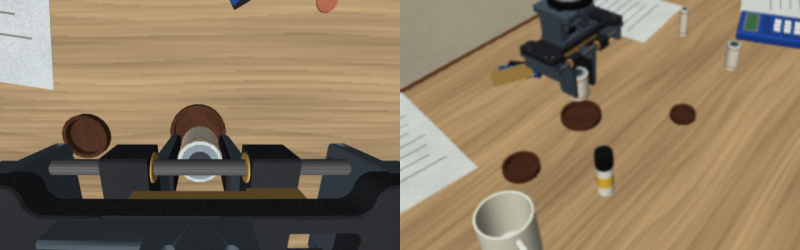

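The left half (wrist) shows the thick roll held over the large pot at about (200,150). The side half shows it directly above that pot. I'll lower it.

Call:
{"api": "step_arm", "payload": {
  "steps": [
    [0,0,0,0,0,20,0.3],
    [0,0,0,0,0,18,0.3],
    [0,0,0,0,0,9,0.3],
    [0,0,0,0,0,3,0.3],
    [0,0,0,0,0,0,0.3],
    [0,0,0,0,0,0,0.3],
    [0,0,0,0,0,0,0.3],
    [0,0,0,0,0,0,0.3]
  ]
}}

```text
time_s: 6.35
ee_pos: [624.0, 94.5, 22.2]
ee_rot: [180.0, -0.0, -0.0]
force: [-0.1, 0.5, -2.2]
gripper_width: 39.9
gripper_force: 25.0
```

Call:
{"api": "step_arm", "payload": {
  "steps": [
    [0,0,0,0,0,1,0.3],
    [0,0,0,0,0,0,0.35],
    [0,0,0,0,0,0,0.5],
    [0,0,0,0,0,0,0.65],
    [0,0,0,0,0,0,0.8],
    [0,0,0,0,0,0,0.8],
    [0,0,0,0,0,-15,0.8],
    [0,0,0,0,0,-40,0.8]
  ]
}}

```text
time_s: 7.35
ee_pos: [622.5, 94.2, 75.4]
ee_rot: [180.0, 0.2, -0.0]
force: [-0.1, 0.1, 0.2]
gripper_width: 73.3
gripper_force: 0.0
```

Call:
{"api": "step_arm", "payload": {
  "steps": [
    [0,0,0,0,0,-60,0.8],
    [0,0,0,0,0,-60,0.8],
    [0,0,0,-30,40,0,0.8],
    [0,0,0,-40,50,0,0.8],
    [0,0,0,-40,50,0,0.8],
    [0,0,0,-40,50,0,0.8],
    [0,0,0,-40,40,0,0.8],
    [0,0,0,0,0,0,0.8]
  ]
}}

```text
time_s: 8.35
ee_pos: [434.4, -133.8, 197.2]
ee_rot: [179.9, -0.1, -0.3]
force: [0.3, 0.4, 0.4]
gripper_width: 73.1
gripper_force: 0.0
```

Call:
{"api": "step_arm", "payload": {
  "steps": [
    [0,0,0,0,30,0,0.8],
    [0,0,0,0,30,0,0.8],
    [0,0,0,0,0,0,0.8],
    [0,0,0,0,0,0,0.8],
    [0,0,0,0,0,0,0.8],
    [0,0,0,0,0,0,0.8],
    [0,0,0,0,0,0,0.8],
    [0,0,0,0,0,0,0.8]
  ]
}}

```text
time_s: 9.35
ee_pos: [436.6, -191.8, 196.0]
ee_rot: [180.0, -0.0, -0.0]
force: [-0.2, 0.3, 0.0]
gripper_width: 72.8
gripper_force: 0.0
```

```bash
python3 - <<'E'
from h import *
s=state();f=grab_frame("wrist");print(s["ee_pos"].round(1),s["ee_rot"].round(2))
g=grab_frame("side");a=cv2.resize(g["image"][130:330,120:440],(640,400))
np.save("w3.npy",f["image"])
cv2.imwrite("pics/w3.png",cv2.resize(np.vstack([f["image"],a]),(480,600),interpolation=cv2.INTER_AREA))
E
```

```text
[ 436.6 -191.8  196. ] [ 1.7999e+02 -0.0000e+00 -1.0000e-02]
```

View pics/w3.png

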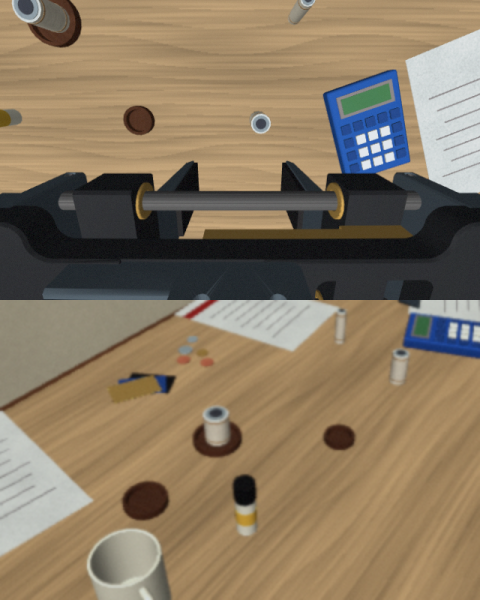

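The thick roll stands in the large pot. In the wrist picture, full scale, the middle roll's top is near (348,164) and the small pot near (185,160).

```bash
cat >>h.py <<'E'
def fit(f,s,m,x0,x1,y0,y1,z):
    q=np.zeros(m.shape,np.uint8);q[y0:y1,x0:x1]=m[y0:y1,x0:x1]*255
    c=max(cv2.findContours(q,0,1)[0],key=cv2.contourArea);e=cv2.fitEllipse(cv2.convexHull(c))
    print(np.round(e[0],1),np.round(e[1],1),ray(f,*e[0],z,s)[:2].round(1))
E
python3 - <<'E'
from h import *
s=state();f=grab_frame("wrist");hsv=cv2.cvtColor(f["image"],cv2.COLOR_BGR2HSV);V,S=hsv[...,2],hsv[...,1]
w=S<60
fit(f,s,w,328,370,145,185,60);fit(f,s,(V<120)&(S<90),328,368,145,180,60)
fit(f,s,V<105,155,215,130,190,14)
print(s["ee_pos"])
E
```

```text
[346.2 163. ] [26.7 31.1] [ 470.4 -221.2]
[347.5 164.8] [13.5 13.6] [ 468.4 -222.6]
[184.9 159.8] [37.8 42. ] [468.8 -19.5]
[ 436.5684761  -191.85691083  195.96999955]
```

Call:
{"api": "step_arm", "payload": {
  "steps": [
    [0,0,0,32,30.7,0,0.8],
    [0,0,0,0,0,35,0.8],
    [0,0,0,0,0,35,0.8],
    [0,0,0,0,0,35,0.8],
    [0,0,0,0,0,33,0.8],
    [0,0,0,0,0,25,0.8],
    [0,0,0,0,0,14,0.8],
    [0,0,0,0,0,0,0.8]
  ]
}}

```text
time_s: 10.5
ee_pos: [468.2, -222.5, 18.4]
ee_rot: [-180.0, 0.1, -0.0]
force: [-0.1, 0.0, -0.4]
gripper_width: 72.9
gripper_force: 0.0
```

Call:
{"api": "step_arm", "payload": {
  "steps": [
    [0,0,0,0,0,0,0.5],
    [0,0,0,0,0,0,0.35],
    [0,0,0,0,0,0,0.2],
    [0,0,0,0,0,0,0.2],
    [0,0,0,0,0,0,0.2],
    [0,0,0,0,0,0,0.2],
    [0,0,0,0,0,0,0.2],
    [0,0,0,0,0,0,0.2]
  ]
}}

```text
time_s: 11.5
ee_pos: [468.7, -222.7, 19.2]
ee_rot: [180.0, -0.0, -0.0]
force: [-0.8, -0.2, 3.5]
gripper_width: 29.8
gripper_force: 25.0
```

Call:
{"api": "step_arm", "payload": {
  "steps": [
    [0,0,0,0,0,-20,0.2],
    [0,0,0,0,0,-40,0.2],
    [0,0,0,0,0,-50,0.2],
    [0,0,0,10,-30,0,0.2],
    [0,0,0,14,-45,0,0.2],
    [0,0,0,14,-45,0,0.2],
    [0,0,0,14,-45,0,0.2],
    [0,0,0,14,-45,0,0.2]
  ]
}}

```text
time_s: 12.5
ee_pos: [534.3, -11.1, 128.1]
ee_rot: [-180.0, 0.1, -0.0]
force: [0.8, 0.3, -1.5]
gripper_width: 29.5
gripper_force: 25.0
```

Call:
{"api": "step_arm", "payload": {
  "steps": [
    [0,0,0,14,-45,0,0.2],
    [0,0,0,14,-45,0,0.2],
    [0,0,0,14,-45,0,0.2],
    [0,0,0,14,-45,0,0.2],
    [0,0,0,14,-45,0,0.2],
    [0,0,0,13,-40.5,0,0.2],
    [0,0,0,0,0,0,0.2],
    [0,0,0,0,0,0,0.2]
  ]
}}

```text
time_s: 13.5
ee_pos: [616.8, 252.3, 127.7]
ee_rot: [179.9, 0.1, 0.0]
force: [0.1, -0.6, -1.9]
gripper_width: 29.4
gripper_force: 25.0
```

```bash
python3 - <<'E'
from h import *
s=state();f=grab_frame("wrist");print(s["ee_pos"].round(1),s["gripper_width"])
g=grab_frame("side");a=cv2.resize(g["image"][130:330,120:440],(640,400))
cv2.imwrite("pics/w4.png",cv2.resize(np.vstack([f["image"],a]),(480,600),interpolation=cv2.INTER_AREA))
E
```

```text
[616.8 252.3 127.7] 29.43589183244638
```

View pics/w4.png

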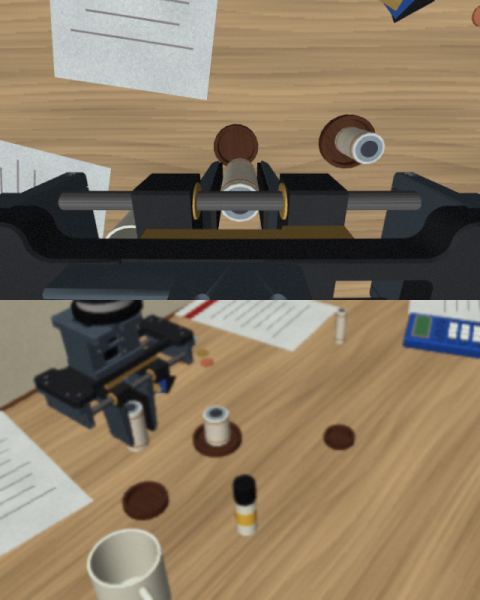

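The middle roll is held above the medium pot, and the thick roll is still upright. The pot's centre is at about (314,195) in full-scale wrist pixels, so I'll measure it more closely.

```bash
python3 - <<'E'
from h import *
s=state();f=grab_frame("wrist");hsv=cv2.cvtColor(f["image"],cv2.COLOR_BGR2HSV);V,S=hsv[...,2],hsv[...,1]
m=(V<125)&(S>70)
for r in(180,185,190,195,200,205):
    x=np.where(m[r,265:365])[0]+265;print(r,x.min(),x.max(),ray(f,x.min(),r,14,s)[:2].round(1),ray(f,x.max(),r,14,s)[:2].round(1))
c=np.where(m[150:200,314])[0]+150;print(c.min(),ray(f,314,c.min(),14,s)[:2])
print(f["cx"],f["cy"],f["dist"])
E
```

```text
180 288 339 [635.7 285. ] [635.6 231.5]
185 286 341 [630.3 287.3] [630.3 229.3]
190 285 342 [624.9 288.5] [624.8 228.1]
195 284 343 [619.5 289.8] [619.4 226.9]
200 284 343 [614. 290.] [613.9 226.8]
205 286 341 [608.4 288. ] [608.3 228.9]
166 [650.35768223 257.65333983]
319.43097921753645 200.1649046613928 [-0.01314554  0.          0.          0.          0.        ]
```

Call:
{"api": "step_arm", "payload": {
  "steps": [
    [0,0,0,0.5,-3.5,0,0.2],
    [0,0,0,0,0,30,0.2],
    [0,0,0,0,0,30,0.2],
    [0,0,0,0,0,15,0.2],
    [0,0,0,0,0,0,0.2],
    [0,0,0,0,0,0,0.2],
    [0,0,0,0,0,0,0.2],
    [0,0,0,0,0,0,0.2]
  ]
}}

```text
time_s: 14.65
ee_pos: [618.7, 256.5, 54.8]
ee_rot: [-180.0, -0.1, -0.0]
force: [-0.6, 0.3, -2.0]
gripper_width: 29.4
gripper_force: 25.0
```

```bash
python3 - <<'E'
from h import *
s=state();f=grab_frame("wrist");hsv=cv2.cvtColor(f["image"],cv2.COLOR_BGR2HSV);V,S=hsv[...,2],hsv[...,1]
print(s["ee_pos"].round(1))
m=(V<125)&(S>70)
for r in(205,210,215,220,225,230,235):
    x=np.where(m[r,265:375])[0]+265;print(r,x.min(),x.max(),ray(f,x.min(),r,14,s)[:2].round(1),ray(f,x.max(),r,14,s)[:2].round(1))
g=grab_frame("side");a=cv2.resize(g["image"][170:290,160:320],(533,400))
cv2.imwrite("pics/w5.png",cv2.resize(np.hstack([f["image"][:,50:583],a]),(800,300),interpolation=cv2.INTER_AREA))
E
```

```text
[618.7 256.5  54.8]
205 282 354 [630.8 287. ] [630.8 229.4]
210 280 355 [626.7 288.7] [626.7 228.5]
215 279 357 [622.5 289.7] [622.5 226.7]
220 279 359 [618.2 289.8] [618.2 225. ]
225 280 349 [613.9 289.2] [613.9 233. ]
230 283 361 [609.6 286.9] [609.6 223. ]
235 270 369 [605.2 297.7] [605.2 216.3]
```

View pics/w5.png

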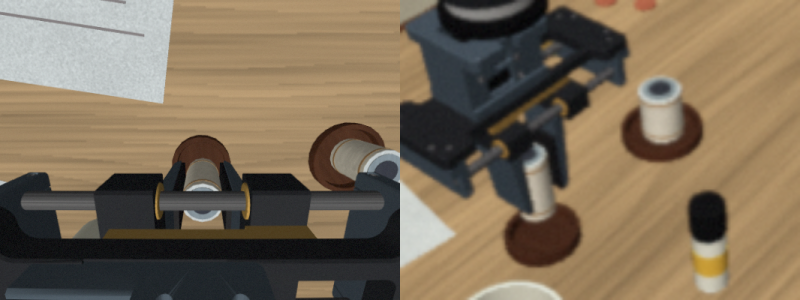

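The roll is centred just above the medium pot, within about 2 mm. I'll lower and release it.

Call:
{"api": "step_arm", "payload": {
  "steps": [
    [0,0,0,-0.5,-1,12,0.2],
    [0,0,0,0,0,12,0.2],
    [0,0,0,0,0,5,0.2],
    [0,0,0,0,0,2,0.2],
    [0,0,0,0,0,0,0.2],
    [0,0,0,0,0,0,0.2],
    [0,0,0,0,0,0.5,0.2],
    [0,0,0,0,0,0,0.2]
  ]
}}

```text
time_s: 15.75
ee_pos: [617.2, 257.1, 23.2]
ee_rot: [180.0, 0.0, -0.0]
force: [-4.8, -2.5, 5.3]
gripper_width: 29.7
gripper_force: 25.0
```

Call:
{"api": "step_arm", "payload": {
  "steps": [
    [0,0,0,0,0,0,0.25],
    [0,0,0,0,0,0,0.35],
    [0,0,0,0,0,0,0.5],
    [0,0,0,0,0,0,0.65],
    [0,0,0,0,0,0,0.65],
    [0,0,0,0,0,-15,0.65],
    [0,0,0,0,0,-40,0.65],
    [0,0,0,0,0,-60,0.65]
  ]
}}

```text
time_s: 16.75
ee_pos: [616.9, 257.0, 137.9]
ee_rot: [179.9, 0.2, -0.0]
force: [0.7, 0.9, -0.0]
gripper_width: 59.4
gripper_force: 0.0
```

Call:
{"api": "step_arm", "payload": {
  "steps": [
    [0,0,0,0,0,-40,0.65],
    [0,0,0,-2,30,-30,0.65],
    [0,0,0,-3,45,0,0.65],
    [0,0,0,-3,45,0,0.65],
    [0,0,0,-3,45,0,0.65],
    [0,0,0,-3,45,0,0.65],
    [0,0,0,-3,45,0,0.65],
    [0,0,0,-3,45,0,0.65]
  ]
}}

```text
time_s: 17.75
ee_pos: [597.6, -44.1, 208.8]
ee_rot: [180.0, -0.1, -0.0]
force: [0.5, -0.3, 0.3]
gripper_width: 59.4
gripper_force: 0.0
```

Call:
{"api": "step_arm", "payload": {
  "steps": [
    [0,0,0,-2,45,0,0.65],
    [0,0,0,-2,45,0,0.65],
    [0,0,0,-2,45,0,0.65],
    [0,0,0,-1,45,0,0.65],
    [0,0,0,0,40,0,0.65],
    [0,0,0,0,15,0,0.65],
    [0,0,0,0,0,0,0.65],
    [0,0,0,0,0,0,0.65]
  ]
}}

```text
time_s: 18.75
ee_pos: [590.7, -276.2, 207.8]
ee_rot: [-180.0, -0.0, 0.0]
force: [0.5, 1.0, 0.4]
gripper_width: 59.7
gripper_force: 0.0
```

```bash
python3 - <<'E'
from h import *
s=state();f=grab_frame("wrist");print(s["ee_pos"].round(1),s["ee_rot"].round(2))
g=grab_frame("side");a=cv2.resize(g["image"][130:330,120:440],(640,400))
cv2.imwrite("pics/w6.png",cv2.resize(np.vstack([f["image"],a]),(480,600),interpolation=cv2.INTER_AREA))
hsv=cv2.cvtColor(f["image"],cv2.COLOR_BGR2HSV);V,S=hsv[...,2],hsv[...,1]
for c,st in blobs((S<70)&(V<140)&(np.indices(V.shape)[0]<210),30):print(c,st,ray(f,*c,70,s)[:2].round(1))
E
```

```text
[ 590.7 -276.2  207.8] [-1.7996e+02 -1.0000e-02  5.0000e-02]
[68.38 11.35] [ 50   0  36  29 388] [775.5 -25.3]
[297.69   6.37] [279   4  40   6  51] [ 778.2 -254.1]
[ 38.67 156.32] [   8  142   54   34 1022] [632.   40.7]
[320.32 150.32] [314 148  14   7  44] [ 638.3 -276.6]
[  7.38 159.87] [  0 151  17  18 252] [628.1  78.3]
[320.25 160.4 ] [316 155  10  11  84] [ 627.2 -276.5]
```

View pics/w6.png

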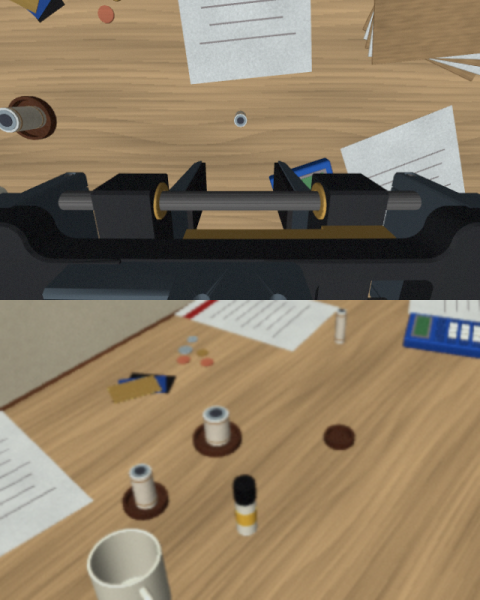

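Both placed rolls stand in their pots. The slim roll's top is at (320,160) in the wrist view, which gives (626.5,-276.5).

Call:
{"api": "step_arm", "payload": {
  "steps": [
    [0,0,0,35.5,0.3,0,0.65],
    [0,0,0,0,0,38,0.65],
    [0,0,0,0,0,38,0.65],
    [0,0,0,0,0,38,0.65],
    [0,0,0,0,0,36,0.65],
    [0,0,0,0,0,24,0.65],
    [0,0,0,0,0,12,0.65],
    [0,0,0,0,0,0,0.65]
  ]
}}

```text
time_s: 19.85
ee_pos: [626.0, -277.3, 21.1]
ee_rot: [-180.0, 0.1, 0.0]
force: [0.6, -0.6, 0.5]
gripper_width: 59.1
gripper_force: 0.0
```

Call:
{"api": "step_arm", "payload": {
  "steps": [
    [0,0,0,0,0,0,0.4],
    [0,0,0,0,0,0,0.25],
    [0,0,0,0,0,0,0.1],
    [0,0,0,0,0,0,0.1],
    [0,0,0,0,0,0,0.1],
    [0,0,0,0,0,0,0.1],
    [0,0,0,0,0,0,0.1],
    [0,0,0,0,0,0,0.1]
  ],
  "force": 20
}}

```text
time_s: 20.85
ee_pos: [626.2, -278.0, 21.7]
ee_rot: [180.0, -0.0, -0.0]
force: [-0.8, 1.1, 3.0]
gripper_width: 19.5
gripper_force: 20.0
```

Call:
{"api": "step_arm", "payload": {
  "steps": [
    [0,0,0,0,0,-20,0.1],
    [0,0,0,0,0,-40,0.1],
    [0,0,0,-10,-15,-20,0.1],
    [0,0,0,-20,-34,0,0.1],
    [0,0,0,-24,-40,0,0.1],
    [0,0,0,-24,-40,0,0.1],
    [0,0,0,-24,-40,0,0.1],
    [0,0,0,-24,-40,0,0.1]
  ]
}}

```text
time_s: 21.85
ee_pos: [499.0, -67.8, 101.0]
ee_rot: [-180.0, 0.0, -0.0]
force: [1.4, 0.5, -1.0]
gripper_width: 19.7
gripper_force: 20.0
```

Call:
{"api": "step_arm", "payload": {
  "steps": [
    [0,0,0,-20,-30,0,0.1],
    [0,0,0,-12,-20,0,0.1],
    [0,0,0,0,0,20,0.1],
    [0,0,0,0,0,15,0.1],
    [0,0,0,0,0,0,0.1],
    [0,0,0,0,0,0,0.1],
    [0,0,0,0,0,0,0.1],
    [0,0,0,0,0,0,0.1]
  ]
}}

```text
time_s: 22.85
ee_pos: [468.5, -19.0, 66.9]
ee_rot: [180.0, -0.1, -0.0]
force: [-0.2, -0.1, -0.6]
gripper_width: 19.6
gripper_force: 20.0
```

```bash
python3 - <<'E'
from h import *
s=state();f=grab_frame("wrist");hsv=cv2.cvtColor(f["image"],cv2.COLOR_BGR2HSV);V,S=hsv[...,2],hsv[...,1]
print(s["ee_pos"].round(1),s["gripper_width"])
m=(V<125)&(S>70)
for r in range(185,235,5):
    x=np.where(m[r,275:365])[0]+275
    if len(x):print(r,x.min(),x.max(),ray(f,x.min(),r,14,s)[:2].round(1),ray(f,x.max(),r,14,s)[:2].round(1))
g=grab_frame("side");a=cv2.resize(g["image"][150:270,270:430],(533,400))
cv2.imwrite("pics/w7.png",cv2.resize(np.hstack([f["image"][:,50:583],a]),(800,300),interpolation=cv2.INTER_AREA))
E
```

```text
[468.5 -19.   66.9] 19.59087265686472
185 314 319 [494.5 -14. ] [494.5 -18.2]
190 302 334 [490.2  -4. ] [490.2 -30.6]
195 296 340 [485.9   1.1] [485.9 -35.7]
200 293 342 [481.6   3.7] [481.6 -37.5]
205 291 345 [477.3   5.5] [477.3 -40.1]
210 290 346 [472.9   6.4] [472.8 -41.1]
215 289 346 [468.4   7.4] [468.4 -41.2]
220 290 343 [463.9   6.7] [463.9 -38.7]
225 286 350 [459.4  10.2] [459.4 -44.8]
230 289 349 [454.8   7.8] [454.8 -44.1]
```

View pics/w7.png

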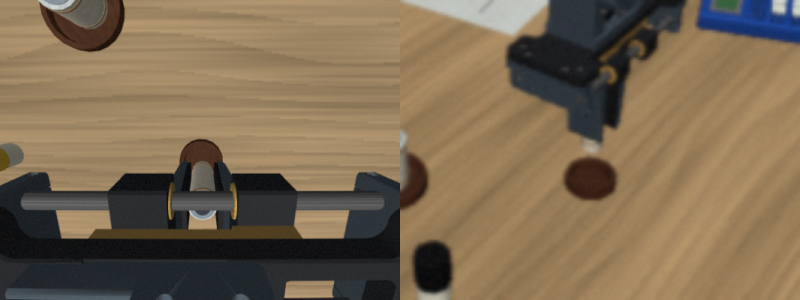

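The slim roll is over the small pot, whose centre is about (469,-17.5). I'll lower it.

Call:
{"api": "step_arm", "payload": {
  "steps": [
    [0,0,0,0,-1,18,0.1],
    [0,0,0,0,0,14,0.1],
    [0,0,0,0,0,6,0.1],
    [0,0,0,0,0,3,0.1],
    [0,0,0,0,0,0.5,0.1],
    [0,0,0,0,0,0,0.1],
    [0,0,0,0,0,0,0.1],
    [0,0,0,0,0,0,0.1]
  ]
}}

```text
time_s: 23.95
ee_pos: [468.0, -17.9, 25.7]
ee_rot: [180.0, 0.0, -0.0]
force: [-2.3, -0.4, 4.7]
gripper_width: 19.5
gripper_force: 20.0
```

Call:
{"api": "step_arm", "payload": {
  "steps": [
    [0,0,0,0,0,0,0.17],
    [0,0,0,0,0,0,0.25],
    [0,0,0,0,0,0,0.35],
    [0,0,0,0,0,0,0.5],
    [0,0,0,0,0,0,0.5],
    [0,0,0,0,0,-15,0.5],
    [0,0,0,0,0,-40,0.5],
    [0,0,0,0,0,-60,0.5]
  ]
}}

```text
time_s: 24.95
ee_pos: [466.8, -17.9, 139.8]
ee_rot: [-180.0, 0.3, -0.0]
force: [0.4, 0.0, -0.6]
gripper_width: 45.7
gripper_force: 0.0
```

Call:
{"api": "step_arm", "payload": {
  "steps": [
    [0,0,0,0,0,-40,0.5],
    [0,0,0,0,40,-20,0.5],
    [0,0,0,0,40,0,0.5],
    [0,0,0,0,40,0,0.5],
    [0,0,0,0,40,0,0.5],
    [0,0,0,0,0,0,0.5],
    [0,0,0,0,0,0,0.5],
    [0,0,0,0,0,0,0.5]
  ]
}}

```text
time_s: 25.95
ee_pos: [468.0, -176.9, 199.9]
ee_rot: [-180.0, 0.0, 0.1]
force: [-0.2, -0.1, -0.3]
gripper_width: 45.5
gripper_force: 0.0
```

```bash
python3 - <<'E'
from h import *
g=grab_frame("side");t=grab_frame("top")
cv2.imwrite("pics/w8.png",np.vstack([cv2.resize(g["image"][120:330,120:456],(480,300)),cv2.resize(t["image"][150:250,180:340],(480,300))]))
E
```

```text
(no output)
```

View pics/w8.png

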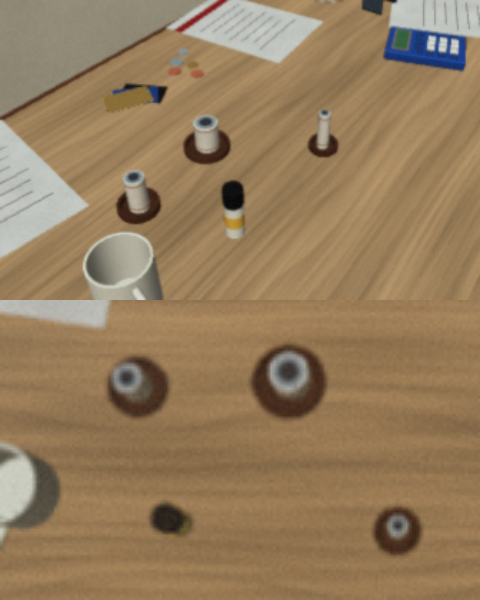

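All three rolls stand upright in their pots, and the glue stick, mug and calculator haven't moved.

```bash
python3 -c "
from workcell import *
print(job_done())"
```

```text
the job is handed in; nothing more can be done
None
```

The three coin rolls stand upright in their matching pots, placed thickest first and slimmest last, with the glue stick, mug and calculator left where they were; the job was handed in after about 26 s of robot time.

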